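# Check a bottle cap on the neck gauge and sort it

### The job

Take the blue cap waiting on the yellow spot of the aluminium gauge plate and lower it squarely over the brass plug beside it to feel whether it goes all the way down to the plate or stops on top of the plug. If it goes fully down, put it in the green compartment of the sorting tray; if it stops, put it in the red compartment. Leave the other blue cap standing where it is.

Things in the scene. Friction and masses are not known exactly. Their poses are not given: they have to be found in the camera images.
- cap_a: Blue ribbed bottle cap, open end down, 52 mm diameter, 40 mm high, 70 g; origin: centre of its lower rim, z up. cap_a and cap_b look alike: one has a 45 mm bore, 34 mm deep, that slides over the plug to the plate; the other a 30 mm bore, whose rim stops on the plug 27 mm above the plate. At the start one stands on the gauge's yellow spot, the other on a fixed grey stand, 70 mm square, 10 mm high.
- cap_b: Blue ribbed bottle cap, open end down, 52 mm diameter, 40 mm high, 70 g; origin: centre of its lower rim, z up. cap_a and cap_b look alike: one has a 45 mm bore, 34 mm deep, that slides over the plug to the plate; the other a 30 mm bore, whose rim stops on the plug 27 mm above the plate. At the start one stands on the gauge's yellow spot, the other on a fixed grey stand, 70 mm square, 10 mm high.
- gauge: Fixed aluminium gauge plate, 100 (x) by 220 (y) by 10 mm thick; origin: centre of its underside, z up. At y = -55 mm (own frame, x = 0) a brass plug stands on it: 36 mm diameter, 30 mm tall above the plate, its top 6 mm chamfered to 24 mm diameter. At y = +55 mm is a flat yellow spot, 66 mm diameter, where the waiting cap stands.
- tray: Fixed white open tray, 148 (x) by 292 (y) by 20 mm high, walls and floor 4 mm; origin: centre of its underside, z up. A middle wall makes two compartments, each 140 mm square inside: green floor centred at y = +72 mm (own frame), red floor at y = -72 mm, both at x = 0.
There are look-alikes about, which are no part of the job. Leave any brown or white look-alike of the cap_b alone.

How it is judged:
On the way:
1. the waiting cap has been tried on the plug: within 12 mm of its axis in x and y, it either reached the plate (rim within 6 mm of it) or was let down on the plug that stops it (contact over 0.3 N) (((x of cap_a in the frame of gauge between -0.012 and 0.012 m and y of cap_a in the frame of gauge between -0.067 and -0.043 m and z of cap_a in the frame of gauge between 0 and 0.016 m) or (x of cap_b in the frame of gauge between -0.012 and 0.012 m and y of cap_b in the frame of gauge between -0.067 and -0.043 m and z of cap_b in the frame of gauge between 0.02 and 0.05 m and contact force between cap_b and gauge above 0.3 N))), for 0.1 s.
At the end, for the whole second after the job is handed in: The tested cap lies at rest inside the compartment that its test calls for (green if it went fully down, red if it stopped), its rim's centre within that compartment's walls and less than 34 mm above the tray's underside; the other cap is within 30 mm of where it started (((x of cap_a in the frame of tray between -0.072 and 0.072 m and y of cap_a in the frame of tray between 0.002 and 0.144 m and z of cap_a in the frame of tray between 0 and 0.034 m and linear speed of cap_a below 0.02 m/s and angular speed of cap_a below 0.3 rad/s and distance of cap_b from where it was at the start of the episode below 0.03 m) or (x of cap_b in the frame of tray between -0.072 and 0.072 m and y of cap_b in the frame of tray between -0.144 and -0.002 m and z of cap_b in the frame of tray between 0 and 0.034 m and linear speed of cap_b below 0.02 m/s and angular speed of cap_b below 0.3 rad/s and distance of cap_a from where it was at the start of the episode below 0.03 m))); the robot touches nothing.
It fails at once if the other cap is moved more than 30 mm while the waiting one is still on its spot ((x of cap_a in the frame of gauge between -0.03 and 0.03 m and y of cap_a in the frame of gauge between 0.025 and 0.085 m and z of cap_a in the frame of gauge between 0 and 0.03 m and distance of cap_b from where it was at the start of the episode above 0.03 m) or (x of cap_b in the frame of gauge between -0.03 and 0.03 m and y of cap_b in the frame of gauge between 0.025 and 0.085 m and z of cap_b in the frame of gauge between 0 and 0.03 m and distance of cap_a from where it was at the start of the episode above 0.03 m)).
It also fails if it takes over 45 s, if anything falls off the work surface, if the arm or the gripper's body presses on something with over 40 N, if the wrist force passes 120 N, or if a joint passes its speed limit or range.

### The arm

A 6-joint arm with a two-finger parallel gripper is mounted at the origin on the work surface. World frame = base frame: x ahead of the robot, y to its left, z up, the work surface at z = 0. Lengths are in m, angles in rad, forces in N, time in s.
With the tool pointing down it reaches from about 0.225 to 0.875 m from the base axis. Payload 3.4 kg.
Tool frame: the origin (TCP) lies at the very end of the fingers, on their centre line; the grasp point (between the pads) lies 19 mm behind it (grip_depth is the distance from the TCP to the grasp point, in m); x points along the fingers, z is the direction in which the jaws open and shut, and the axes are right-handed (so a half turn about x gives the same grasp; the last joint's range is limited). The gripper opens to 85 mm and grips with 20 to 120 N. Pads are 22 mm wide; open, the fingers measure 114 mm over their backs; the gripper's body (76 mm by 85 mm) begins 54 mm behind the grasp point. The pads swing forward as they close: fully open they stand 13 mm farther back than shut.
Start: joints at [0.994, 0.276, 1.505, -0, 1.361, -0.121], TCP at [0.253, 0.516, 0.231] pointing down, gripper open.
Joint ranges: [-2.89, 2.89], [-0.75, 2.08], [0.22, 2.7], [-1.18, 4.32], [0.11, 2.71], [-2.7, 2.7]. Speed limits (rad/s): [2.57, 2.57, 3.14, 3.14, 3.14, 3.14].

### API

Orientations are given as a unit quaternion [w, x, y, z].
In Python, from rig import get_state, get_image, sign_off, grip_depth gives the robot as it stands. The module is installed in compiled form; this text tells all that it offers.
- The arm moves only by the tool arm_command, never from a script. Its argument "series" is a list of rows, each an object with "dp": the shift along the tool's x, y, z scaled (see below), a list of three; "angular": the turn, a rotation vector about the tool's x, y, z scaled (see below), a list of three; "gripper": the finger opening in mm, from 0 to 85.4. A call has exactly 8 rows; each row shifts and turns the pose as measured when the row begins, along the tool's axes as they then stand; what a row does not reach is not made up. The controller multiplies each number of a shift by 0.12 m and each number of a turn by 90 degrees. A row lasts 1/8 s, in which the tool goes at most 62.5 mm and 10.7 degrees, less where a joint would pass 70% of its speed; a pose out of reach is approached as far as the arm can. A call with a number of a shift or a turn outside -1 to 1 is refused whole. A call with a gripper value outside its range is refused whole. The fingers move at their own pace and stop on an object; "grip_force" is the grip in N (left out, the last holds). Time passes only in rows, so rows that do not move let the fingers close, or fill a call up. It gives the time, the measured TCP pose, the force and the opening at its end, in the units of the state.
- get_state(): the state, without advancing time (a new reading comes with each control period).
- get_image(name): name is "scene" or "top" or "wrist"; returns a dict with "image" (400x640x3 uint8, blue, green, red), "depth" (400x640 float32, m along the optical axis (not along the pixel's ray), 0 where there is no reading), "mtx" (3x3 intrinsics, pixels), "view" (4x4, takes a point from world to camera coordinates); the wrist camera has in their place "mount" (4x4, takes a point from camera to tool coordinates, whose origin is the TCP and whose axes are the tool frame's). Camera axes: x right, y up, looking along -z (the intrinsics and any distortion apply to the point x, -y, -z); pixel columns grow to the right and rows downward; lengths in m; the calibration is good to about 2 mm. A picture is of the moment at which its call begins: read the wrist's pose just before it.
- sign_off(): hands the job in, once; it reports no verdict.
The state is a dict: "clock": time; "qpos": joint angles; "qd": joint speeds; "effort": joint torques, N m; "position": TCP position; "ee_rot": TCP orientation; "contact_force": force on the tool from outside, world axes, zero at the start; "moment": the same for the moment, N m; "width": finger opening in m.
Only numpy, scipy, OpenCV 4.12 (cv2) and the standard library are available. Lean on these libraries where they do the work, as an engineer would, in place of code of your own. Each camera call takes 0.05 s, during which the arm holds its last target. There are 200 camera calls.

## Working session

There is one attempt and no reset: what is moved stays moved. The work goes in short steps, Python scripts to look and compute and a tool call to move; the robot and the scene stay as the last step left them, time stands still between calls to the robot, and variables do not carry over. Pictures are saved under pics/ and viewed, about 8 in all and at most 12, crops included, and the job is handed in when it is done.

Besides the shell and the picture viewer there is one more tool, called after "Request:" as name(argument=value, ...) on one line, values as JSON. arm_command: Moves the arm, as the interface text tells. Its arguments: {"type":"object","properties":{"series":{"type":"array","items":{"type":"object","properties":{"dp":{"type":"array","items":{"type":"number"}},"angular":{"type":"array","items":{"type":"number"}},"gripper":{"type":"number"}}}},"grip_force":{"type":"number"}},"required":["series"]}

```bash
mkdir -p pics; cat > h.py <<'E'
import numpy as np, cv2
from rig import get_state, get_image
from scipy.spatial.transform import Rotation as R
def cloud(d, view=None):
    h,w=d['depth'].shape; u,v=np.meshgrid(np.arange(w),np.arange(h)); z=d['depth']; K=d['mtx']
    p=np.stack([(u-K[0,2])/K[0,0]*z, -(v-K[1,2])/K[1,1]*z, -z, np.ones_like(z)],-1)
    P=(p@np.linalg.inv(d['view']).T)[...,:3]; P[z==0]=np.nan
    return P
E
python3 - <<'E'
from h import *
for n in('top','scene'):
    d=get_image(n); cv2.imwrite(f'pics/{n}1.png',d['image']); np.savez(f'{n}1.npz',**d)
s=get_state(); print(s)
E
```

```text
{'clock': 0.1, 'qpos': array([ 9.94005306e-01,  2.76548309e-01,  1.50598304e+00,  5.14580111e-06,
        1.36068702e+00, -1.20956748e-01]), 'qd': array([ 0.00063337, -0.00044557, -0.00398388, -0.00122827,  0.00158078,
       -0.00013788]), 'effort': array([ 3.25074587e-03, -4.17699409e+01, -2.46404761e+01, -2.35746593e-04,
        5.77471656e-03,  3.49540437e-05]), 'position': array([0.25285427, 0.51591696, 0.23052612]), 'ee_rot': array([ 0.59952244, -0.37433601,  0.60056571,  0.37385321]), 'contact_force': array([ 0.26573402, -1.63180631,  0.36302498]), 'moment': array([-0.01030855,  0.00378282, -0.03538607]), 'width': 0.08542439368743471}
```

View pics/top1.png

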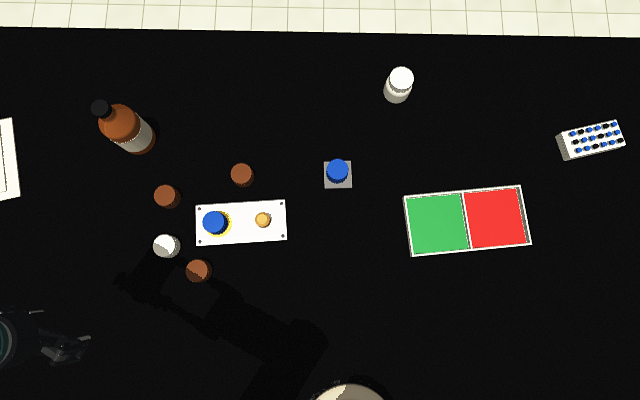

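View pics/scene1.png

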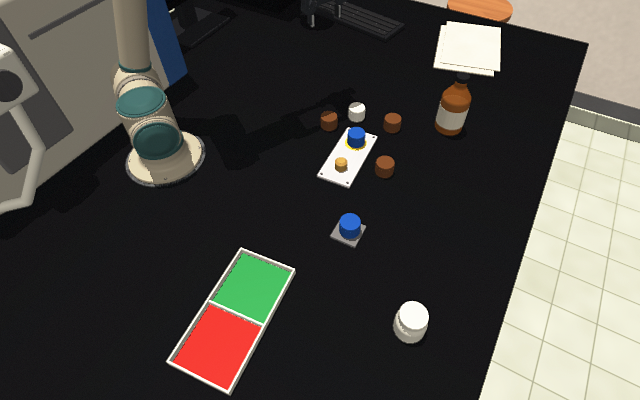

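Two blue caps: one at top (215,222) on the yellow spot of the plate (the one meant) and one at (337,170) on the grey stand (leave). Brown/white look-alikes are at (241,174), (165,195), (197,270) and (166,246). The plug is at (263,219); the tray is at (468,221), green left and red right. Next I measure them.

```bash
python3 - <<'E'
from h import *
d=dict(np.load('top1.npz')); P=cloud(d); hsv=cv2.cvtColor(d['image'],cv2.COLOR_BGR2HSV)
H,S,V=cv2.split(hsv)
def rep(n,m,zlo,zhi,box):
    b=np.zeros_like(m); b[box[1]:box[3],box[0]:box[2]]=True
    m=m&b&(P[...,2]>zlo)&(P[...,2]<zhi); q=P[m]
    if len(q)<5: print(n,'few',len(q));return
    c,wh,a=cv2.minAreaRect(q[:,:2].astype(np.float32)); print(n,len(q),'mean',q.mean(0).round(4),'rect',np.round(c,4),np.round(wh,4),round(a,1),'circ',[np.round(t,4) for t in cv2.minEnclosingCircle(q[:,:2].astype(np.float32))])
blue=(H>100)&(H<130)&(S>120); A=np.ones_like(blue)
rep('cap spot',blue,.043,.06,(190,195,240,245))
rep('cap stand',blue,.043,.06,(320,150,355,190))
rep('plug',A,.036,.05,(245,200,280,238))
rep('plug all',A,.02,.05,(245,200,280,238))
rep('plate',A,.006,.014,(185,190,300,250))
rep('yellow',(H>20)&(H<35)&(S>120),.004,.016,(190,195,240,245))
rep('green',(H>45)&(H<80)&(S>100),-.005,.012,(400,180,540,260))
rep('red',((H<8)|(H>172))&(S>150),-.005,.012,(400,180,540,260))
rep('tray',(S<60)&(V>120),.012,.03,(395,175,540,265))
for n,b in dict(b1=(228,160,256,190),b2=(150,182,182,212),b3=(183,256,213,286),w=(150,232,182,260)).items(): rep(n,A,.03,.06,b)
print(P[222,215],P[215,500],P[100,300])
s=get_state();q=s['ee_rot'];print(R.from_quat(q[[1,2,3,0]]).as_matrix().round(3))
E
```

```text
cap spot 388 mean [0.4701 0.3203 0.0498] rect [0.4706 0.321 ] [0.0502 0.0494] 64.9 circ [array([0.4702, 0.3212]), np.float64(0.026)]
cap stand 360 mean [0.6003 0.0321 0.0496] rect [0.6006 0.0324] [0.0517 0.0482] 0.7 circ [array([0.6009, 0.0315]), np.float64(0.0262)]
plug 131 mean [0.4795 0.2096 0.0394] rect [0.4798 0.2089] [0.032  0.0292] 68.7 circ [array([0.48  , 0.2094]), np.float64(0.017)]
plug all 187 mean [0.4784 0.2087 0.0374] rect [0.4796 0.2092] [0.0353 0.0333] 46.1 circ [array([0.4794, 0.2095]), np.float64(0.0181)]
plate 2967 mean [0.4743 0.2583 0.0099] rect [0.4752 0.2645] [0.1003 0.2197] 4.7 circ [array([0.4751, 0.2655]), np.float64(0.119)]
yellow 128 mean [0.4668 0.3041 0.0103] rect [0.467 0.31 ] [0.043  0.0635] 66.0 circ [array([0.4712, 0.3197]), np.float64(0.0324)]
green 2967 mean [ 0.4778 -0.2148  0.0043] rect [ 0.4791 -0.2154] [0.137  0.1355] 6.1 circ [array([ 0.4783, -0.2138]), np.float64(0.0942)]
red 2899 mean [ 0.4937 -0.3587  0.0042] rect [ 0.4948 -0.3597] [0.1372 0.1352] 5.8 circ [array([ 0.4956, -0.3599]), np.float64(0.0934)]
tray 793 mean [ 0.4878 -0.2833  0.019 ] rect [ 0.4859 -0.2848] [0.1485 0.2939] 6.2 circ [array([ 0.4854, -0.2847]), np.float64(0.1629)]
b1 373 mean [0.5891 0.263  0.0395] rect [0.59   0.2629] [0.0506 0.0491] 3.2 circ [array([0.5899, 0.2638]), np.float64(0.0264)]
b2 393 mean [0.5334 0.4414 0.0395] rect [0.5338 0.4428] [0.0502 0.0512] 33.4 circ [array([0.5344, 0.4425]), np.float64(0.0263)]
b3 415 mean [0.3579 0.3543 0.0394] rect [0.3584 0.355 ] [0.0507 0.0504] 29.2 circ [array([0.3583, 0.3556]), np.float64(0.0267)]
w 418 mean [0.4143 0.4336 0.0396] rect [0.4146 0.4344] [0.0503 0.0513] 21.9 circ [array([0.4146, 0.4351]), np.float64(0.0267)]
[0.46945482 0.31654795 0.04863544] [ 0.50090168 -0.37378721  0.00427985] [0.79898135 0.12660607 0.00135482]
[[-0.001 -0.898  0.44 ]
 [-0.001  0.44   0.898]
 [-1.     0.    -0.002]]
```

Request:
arm_command(series=[{"dp": [0.1, -0.34, -0.095], "angular": [0, 0, 0], "gripper": 85}, {"dp": [0.1, -0.34, -0.095], "angular": [0, 0, 0], "gripper": 85}, {"dp": [0.1, -0.34, -0.095], "angular": [0, 0, 0], "gripper": 85}, {"dp": [0.1, -0.34, -0.095], "angular": [0, 0, 0], "gripper": 85}, {"dp": [0.1, -0.34, -0.095], "angular": [0, 0, 0], "gripper": 85}, {"dp": [0.1, -0.34, -0.095], "angular": [0, 0, 0], "gripper": 85}, {"dp": [0.1, -0.34, -0.095], "angular": [0, 0, 0], "gripper": 85}, {"dp": [0, 0, 0], "angular": [0, 0, 0], "gripper": 85}], grip_force=40)

```text
clock: 1.1
position: [0.4791, 0.3129, 0.1403]
ee_rot: [0.597, -0.375, 0.602, 0.375]
contact_force: [-0.8, 0.6, 0.5]
width: 0.085
```

```bash
cat >> h.py <<'E'
CAP=np.array([.4705,.3202]); PLUG=np.array([.4797,.2095])
def pose():
    s=get_state(); q=s['ee_rot']; return s,R.from_quat(q[[1,2,3,0]]).as_matrix()
def go(t):
    s,M=pose(); print('t',s['clock'],'pos',s['position'].round(4),'F',s['contact_force'].round(2),'w',round(s['width'],4),'x-axis',M[:,0].round(4))
    print('total dp units',((M.T@(np.array(t)-s['position']))/.12).round(3))
def wrist():
    s,M=pose(); d=get_image('wrist'); T=np.eye(4); T[:3,:3]=M; T[:3,3]=s['position']
    d['view']=np.linalg.inv(T@d['mount']); return d
E
python3 - <<'E'
from h import *
go([*CAP,.017]); d=wrist(); cv2.imwrite('pics/w1.png',d['image']); P=cloud(d)
H,S,V=cv2.split(cv2.cvtColor(d['image'],cv2.COLOR_BGR2HSV))
m=(H>100)&(H<130)&(S>100)&(P[...,2]>.044)&(P[...,2]<.058)&(np.hypot(P[...,0]-.47,P[...,1]-.32)<.06); q=P[m]; print(len(q),q.mean(0),cv2.minEnclosingCircle(q[:,:2].astype(np.float32)))
m=(P[...,2]>.036)&(P[...,2]<.046)&(np.hypot(P[...,0]-.4797,P[...,1]-.2095)<.04); q=P[m]
print(len(q)); print(q.mean(0),cv2.minEnclosingCircle(q[:,:2].astype(np.float32))) if len(q) else 0
E
```

```text
t 1.1 pos [0.4791 0.3129 0.1403] F [-0.77  0.59  0.52] w 0.085 x-axis [-0.0054 -0.0029 -1.    ]
total dp units [1.028 0.087 0.029]
3215 [0.46858823 0.32161153 0.05042871] ((0.4692755341529846, 0.3212650418281555), 0.02554711140692234)
506
[0.47260503 0.21299892 0.03885202] ((0.47817084193229675, 0.20990976691246033), 0.01724334992468357)
```

View pics/w1.png

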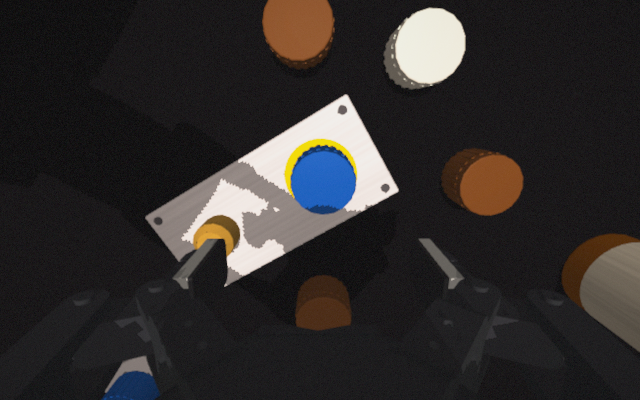

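The wrist view confirms the blue cap on the yellow spot at (322,178), with the plug at (215,235) and nothing blue beside it. Wrist and top agree to within about 2 mm. I descend around the cap.

Request:
arm_command(series=[{"dp": [0.12, 0.045, 0.018], "angular": [0, 0, 0], "gripper": 85}, {"dp": [0.18, 0.045, 0.018], "angular": [0, 0, 0], "gripper": 85}, {"dp": [0.18, 0, 0], "angular": [0, 0, 0], "gripper": 85}, {"dp": [0.18, 0, 0], "angular": [0, 0, 0], "gripper": 85}, {"dp": [0.18, 0, 0], "angular": [0, 0, 0], "gripper": 85}, {"dp": [0.1, 0, 0], "angular": [0, 0, 0], "gripper": 85}, {"dp": [0.05, 0, 0], "angular": [0, 0, 0], "gripper": 85}, {"dp": [0, 0, 0], "angular": [0, 0, 0], "gripper": 85}])

```text
clock: 2.15
position: [0.4596, 0.3302, 0.0165]
ee_rot: [0.594, -0.377, 0.6, 0.38]
contact_force: [-0.0, 0.1, 0.3]
width: 0.0848
```

```bash
python3 -c "
from h import *
go([.470,.321,.017])"
```

```text
t 2.15 pos [0.4596 0.3302 0.0165] F [-0.01  0.14  0.28] w 0.0848 x-axis [-9.2e-03  1.0e-04 -1.0e+00]
total dp units [-0.005 -0.111 -0.033]
```

Request:
arm_command(series=[{"dp": [0, -0.09, -0.03], "angular": [0, 0, 0], "gripper": 85}, {"dp": [0, 0, 0], "angular": [0, 0, 0], "gripper": 85}, {"dp": [0, 0, 0], "angular": [0, 0, 0], "gripper": 75}, {"dp": [0, 0, 0], "angular": [0, 0, 0], "gripper": 40}, {"dp": [0, 0, 0], "angular": [0, 0, 0], "gripper": 40}, {"dp": [0, 0, 0], "angular": [0, 0, 0], "gripper": 40}, {"dp": [0, 0, 0], "angular": [0, 0, 0], "gripper": 40}, {"dp": [0, 0, 0], "angular": [0, 0, 0], "gripper": 40}])

```text
clock: 3.15
position: [0.4705, 0.3224, 0.0189]
ee_rot: [0.596, -0.377, 0.598, 0.38]
contact_force: [-0.4, -0.5, 0.9]
width: 0.0504
```

```bash
python3 -c "
from h import *
go([.470,.321,.1])"
```

```text
t 3.15 pos [0.4705 0.3224 0.0189] F [-0.4  -0.45  0.93] w 0.0504 x-axis [-0.0044  0.0023 -1.    ]
total dp units [-0.676  0.002 -0.012]
```

Gripped at 50 mm. Lifting straight up.

Request:
arm_command(series=[{"dp": [-0.1, 0, 0], "angular": [0, 0, 0], "gripper": 40}, {"dp": [-0.15, 0, 0], "angular": [0, 0, 0], "gripper": 40}, {"dp": [-0.15, 0, 0], "angular": [0, 0, 0], "gripper": 40}, {"dp": [-0.08, 0, 0], "angular": [0, 0, 0], "gripper": 40}, {"dp": [-0.04, 0, 0], "angular": [0, 0, 0], "gripper": 40}, {"dp": [0, 0, 0], "angular": [0, 0, 0], "gripper": 40}, {"dp": [0, 0, 0], "angular": [0, 0, 0], "gripper": 40}, {"dp": [0, 0, 0], "angular": [0, 0, 0], "gripper": 40}])

```text
clock: 4.15
position: [0.4692, 0.3218, 0.0833]
ee_rot: [0.595, -0.377, 0.599, 0.38]
contact_force: [-0.3, -0.4, -0.3]
width: 0.0511
```

```bash
python3 - <<'E'
from h import *
go([.4795,.2105,.085]); d=wrist(); cv2.imwrite('pics/w2.png',d['image']); P=cloud(d)
H,S,V=cv2.split(cv2.cvtColor(d['image'],cv2.COLOR_BGR2HSV))
m=(H>100)&(H<130)&(S>100)&(P[...,2]>.08)&(np.hypot(P[...,0]-.47,P[...,1]-.32)<.06); q=P[m]; print(len(q),q.mean(0),np.nanpercentile(q[:,2],[5,50,95]),cv2.minEnclosingCircle(q[:,:2].astype(np.float32)))
E
```

```text
t 4.15 pos [0.4692 0.3218 0.0833] F [-0.35 -0.43 -0.33] w 0.0511 x-axis [-0.0079  0.001  -1.    ]
total dp units [-0.015 -0.474 -0.802]
13173 [0.46465536 0.32407756 0.11236828] [0.09421164 0.11475406 0.11578906] ((0.46766233444213867, 0.3336559534072876), 0.040499914437532425)
```

View pics/w2.png

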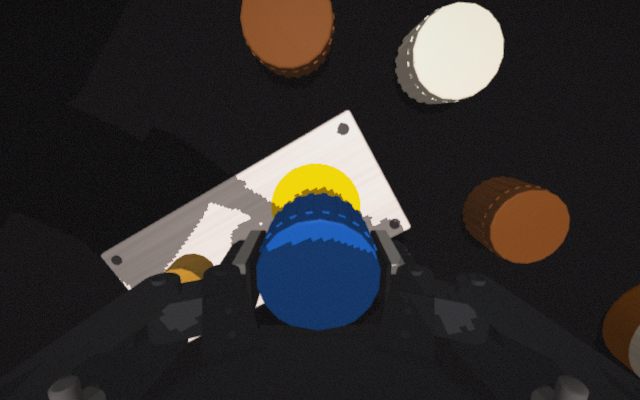

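The cap is held level between the pads at (320,265); its spot is empty. Moving over the plug.

Request:
arm_command(series=[{"dp": [0, -0.06, -0.11], "angular": [0, 0, 0], "gripper": 40}, {"dp": [0, -0.1, -0.16], "angular": [0, 0, 0], "gripper": 40}, {"dp": [0, -0.1, -0.16], "angular": [0, 0, 0], "gripper": 40}, {"dp": [0, -0.1, -0.16], "angular": [0, 0, 0], "gripper": 40}, {"dp": [0, -0.07, -0.12], "angular": [0, 0, 0], "gripper": 40}, {"dp": [0, -0.03, -0.05], "angular": [0, 0, 0], "gripper": 40}, {"dp": [0, 0, 0], "angular": [0, 0, 0], "gripper": 40}, {"dp": [0, 0, 0], "angular": [0, 0, 0], "gripper": 40}])

```text
clock: 5.2
position: [0.4792, 0.2085, 0.0819]
ee_rot: [0.594, -0.377, 0.601, 0.38]
contact_force: [0.4, 0.6, -1.3]
width: 0.051
```

```bash
python3 -c "
from h import *
go([.4795,.2100,.055])"
```

```text
t 5.2 pos [0.4792 0.2085 0.0819] F [ 0.41  0.6  -1.29] w 0.051 x-axis [-0.0108 -0.0013 -0.9999]
total dp units [0.224 0.001 0.013]
```

Request:
arm_command(series=[{"dp": [0.07, 0, 0.013], "angular": [0, -0.003, -0.006], "gripper": 40}, {"dp": [0.1, 0, 0], "angular": [0, 0, 0], "gripper": 40}, {"dp": [0.05, 0, 0], "angular": [0, 0, 0], "gripper": 40}, {"dp": [0.03, 0, 0], "angular": [0, 0, 0], "gripper": 40}, {"dp": [0.03, 0, 0], "angular": [0, 0, 0], "gripper": 40}, {"dp": [0.03, 0, 0], "angular": [0, 0, 0], "gripper": 40}, {"dp": [0.03, 0, 0], "angular": [0, 0, 0], "gripper": 40}, {"dp": [0.03, 0, 0], "angular": [0, 0, 0], "gripper": 40}])

```text
clock: 6.2
position: [0.4797, 0.2106, 0.046]
ee_rot: [0.597, -0.381, 0.596, 0.378]
contact_force: [-7.4, -0.7, 26.8]
width: 0.0507
```

```bash
python3 -c "
from h import *
go([.4795,.2100,.020])"
```

```text
t 6.2 pos [0.4797 0.2106 0.046 ] F [-7.35 -0.75 26.76] w 0.0507 x-axis [ 0.0023 -0.0029 -1.    ]
total dp units [ 0.217 -0.    -0.004]
```

It stops at TCP z = 0.046 m, with 27 N up. That puts the rim 27 mm above the plate, just as the narrow bore must. Verdict: red. I hold briefly, then lift.

Request:
arm_command(series=[{"dp": [0.02, 0, 0], "angular": [0, 0, 0], "gripper": 40}, {"dp": [0.02, 0, 0], "angular": [0, 0, 0], "gripper": 40}, {"dp": [-0.06, 0, 0], "angular": [0, 0, 0], "gripper": 40}, {"dp": [-0.15, 0, 0], "angular": [0, 0, 0], "gripper": 40}, {"dp": [-0.2, 0, 0], "angular": [0, 0, 0], "gripper": 40}, {"dp": [-0.2, 0, 0], "angular": [0, 0, 0], "gripper": 40}, {"dp": [-0.1, 0, 0], "angular": [0, 0, 0], "gripper": 40}, {"dp": [0, 0, 0], "angular": [0, 0, 0], "gripper": 40}])

```text
clock: 7.2
position: [0.4799, 0.2108, 0.1345]
ee_rot: [0.598, -0.381, 0.595, 0.378]
contact_force: [-0.0, -0.5, -1.0]
width: 0.0506
```

```bash
python3 -c "
from h import *
go([.494,-.3585,.14])"
```

```text
t 7.2 pos [0.4799 0.2108 0.1345] F [-0.04 -0.45 -0.98] w 0.0506 x-axis [ 0.006 -0.002 -1.   ]
total dp units [-0.036 -2.119 -4.246]
```

Request:
arm_command(series=[{"dp": [0, -0.08, -0.15], "angular": [0, 0, 0], "gripper": 40}, {"dp": [0, -0.14, -0.28], "angular": [0, 0, 0], "gripper": 40}, {"dp": [0, -0.15, -0.31], "angular": [0, 0, 0], "gripper": 40}, {"dp": [0, -0.15, -0.31], "angular": [0, 0, 0], "gripper": 40}, {"dp": [0, -0.15, -0.31], "angular": [0, 0, 0], "gripper": 40}, {"dp": [0, -0.15, -0.31], "angular": [0, 0, 0], "gripper": 40}, {"dp": [0, -0.15, -0.31], "angular": [0, 0, 0], "gripper": 40}, {"dp": [0, -0.15, -0.31], "angular": [0, 0, 0], "gripper": 40}])

```text
clock: 8.2
position: [0.4815, -0.101, 0.1264]
ee_rot: [0.594, -0.38, 0.598, 0.383]
contact_force: [-0.4, 0.7, -0.8]
width: 0.0507
```

```bash
python3 -c "
from h import *
go([.494,-.3585,.14])"
```

```text
t 8.2 pos [ 0.4815 -0.101   0.1264] F [-0.44  0.67 -0.81] w 0.0507 x-axis [-0.0067 -0.     -1.    ]
total dp units [-0.114 -0.992 -1.905]
```

Request:
arm_command(series=[{"dp": [-0.01, -0.16, -0.31], "angular": [0, 0, 0], "gripper": 40}, {"dp": [-0.01, -0.16, -0.31], "angular": [0, 0, 0], "gripper": 40}, {"dp": [-0.01, -0.16, -0.31], "angular": [0, 0, 0], "gripper": 40}, {"dp": [-0.01, -0.16, -0.3], "angular": [0, 0, 0], "gripper": 40}, {"dp": [-0.01, -0.14, -0.27], "angular": [0, 0, 0], "gripper": 40}, {"dp": [-0.01, -0.1, -0.2], "angular": [0, 0, 0], "gripper": 40}, {"dp": [0, -0.05, -0.1], "angular": [0, 0, 0], "gripper": 40}, {"dp": [0, 0, 0], "angular": [0, 0, 0], "gripper": 40}])

```text
clock: 9.2
position: [0.488, -0.352, 0.1234]
ee_rot: [0.593, -0.373, 0.6, 0.386]
contact_force: [-0.3, 1.2, -0.8]
width: 0.0508
```

```bash
python3 -c "
from h import *
go([.494,-.3585,.015])"
```

```text
t 9.2 pos [ 0.488  -0.352   0.1234] F [-0.33  1.19 -0.78] w 0.0508 x-axis [-0.0182  0.0099 -0.9998]
total dp units [ 0.902 -0.087 -0.029]
```

Request:
arm_command(series=[{"dp": [0.12, -0.06, -0.03], "angular": [0, 0, -0.013], "gripper": 40}, {"dp": [0.17, -0.03, 0], "angular": [0, 0, 0], "gripper": 40}, {"dp": [0.18, 0, 0], "angular": [0, 0, 0], "gripper": 40}, {"dp": [0.17, 0, 0], "angular": [0, 0, 0], "gripper": 40}, {"dp": [0.12, 0, 0], "angular": [0, 0, 0], "gripper": 40}, {"dp": [0.06, 0, 0], "angular": [0, 0, 0], "gripper": 40}, {"dp": [0.02, 0, 0], "angular": [0, 0, 0], "gripper": 40}, {"dp": [0, 0, 0], "angular": [0, 0, 0], "gripper": 40}])

```text
clock: 10.2
position: [0.4972, -0.3502, 0.021]
ee_rot: [0.597, -0.38, 0.594, 0.383]
contact_force: [-0.2, 0.1, -0.5]
width: 0.0505
```

```bash
python3 -c "
from h import *
go([.494,-.3585,.014])"
```

```text
t 10.2 pos [ 0.4972 -0.3502  0.021 ] F [-0.18  0.07 -0.53] w 0.0505 x-axis [ 9.e-04  6.e-03 -1.e+00]
total dp units [ 0.058 -0.005 -0.074]
```

Well inside the red compartment. I finish lowering and open.

Request:
arm_command(series=[{"dp": [0.03, 0, -0.05], "angular": [0, 0, 0], "gripper": 40}, {"dp": [0.03, 0, 0], "angular": [0, 0, 0], "gripper": 40}, {"dp": [0.01, 0, 0], "angular": [0, 0, 0], "gripper": 40}, {"dp": [0, 0, 0], "angular": [0, 0, 0], "gripper": 55}, {"dp": [0, 0, 0], "angular": [0, 0, 0], "gripper": 65}, {"dp": [0, 0, 0], "angular": [0, 0, 0], "gripper": 75}, {"dp": [0, 0, 0], "angular": [0, 0, 0], "gripper": 75}, {"dp": [0, 0, 0], "angular": [0, 0, 0], "gripper": 75}])

```text
clock: 11.2
position: [0.4956, -0.3574, 0.014]
ee_rot: [0.597, -0.381, 0.593, 0.382]
contact_force: [-0.1, 0.2, 0.3]
width: 0.0748
```

Request:
arm_command(series=[{"dp": [-0.06, 0, 0], "angular": [0, 0, 0], "gripper": 75}, {"dp": [-0.1, 0, 0], "angular": [0, 0, 0], "gripper": 75}, {"dp": [-0.2, 0, 0], "angular": [0, 0, 0], "gripper": 75}, {"dp": [-0.25, 0, 0], "angular": [0, 0, 0], "gripper": 75}, {"dp": [-0.25, 0, 0], "angular": [0, 0, 0], "gripper": 75}, {"dp": [-0.2, 0, 0], "angular": [0, 0, 0], "gripper": 75}, {"dp": [0, 0, 0], "angular": [0, 0, 0], "gripper": 75}, {"dp": [0, 0, 0], "angular": [0, 0, 0], "gripper": 75}])

```text
clock: 12.2
position: [0.4953, -0.3579, 0.1499]
ee_rot: [0.597, -0.383, 0.593, 0.38]
contact_force: [0.1, -0.8, 0.3]
width: 0.0749
```

```bash
python3 - <<'E'
from h import *
go([.494,-.3585,.014])
d=wrist(); cv2.imwrite('pics/w3.png',d['image']); P=cloud(d)
H,S,V=cv2.split(cv2.cvtColor(d['image'],cv2.COLOR_BGR2HSV)); m=(H>100)&(H<130)&(S>100)
q=P[m&(P[...,1]<-.2)]; print(len(q),'top z',np.nanpercentile(q[:,2],[50,95]),q[q[:,2]>.038].mean(0))
d=get_image('top'); P=cloud(d); H,S,V=cv2.split(cv2.cvtColor(d['image'],cv2.COLOR_BGR2HSV)); m=(H>100)&(H<130)&(S>100)&(P[...,2]>.043)&(P[...,1]>-.1)&(P[...,1]<.15)&(P[...,2]<.06)&(P[...,0]>.5)
print('other cap',P[m].mean(0))
E
```

```text
t 12.2 pos [ 0.4953 -0.3579  0.1499] F [ 0.14 -0.78  0.28] w 0.0749 x-axis [ 7.e-03  5.e-04 -1.e+00]
total dp units [ 1.132  0.015 -0.013]
3018 top z [0.04442826 0.04557084] [ 0.49390591 -0.35663108  0.04444   ]
other cap [0.60014854 0.03233247 0.04959726]
```

View pics/w3.png

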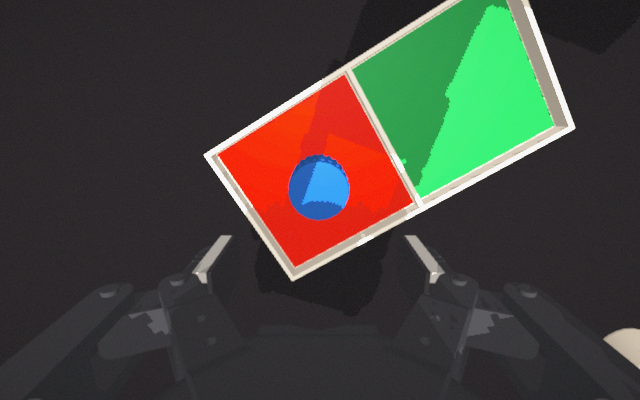

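The cap stands upright at (320,188), centred in the red compartment with its top at 44 mm (4 mm floor + 40 mm). The gripper is clear, and the other cap is unmoved.

```bash
python3 -c "
from rig import sign_off
print(sign_off())"
```

```text
the job is handed in; nothing more can be done
None
```

I tried the blue cap from the yellow spot on the brass plug. It stopped about 27 mm above the plate, with about 27 N of contact force, so it is the narrow-bore cap. I put it in the red compartment.

- **Tested cap:** the last wrist picture shows it upright near the middle of the red compartment, at (0.494, -0.357). Its top is at 44 mm, so its rim is on the tray floor.
- **Other blue cap:** it is within 1 mm of where it started.
- **Gripper:** it was open and well clear, about 150 mm above the work surface, when I handed in at about 12 s.

No check failed. The wrist and top cameras differed by about 2 mm at most. On the first descent the arm ended about 14 mm off the cap centre. I corrected that before closing the fingers.

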